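# Clamp a servo in the ratchet bench clamp

### The job

Stand the loose servo upright on the bed of the bench clamp, between the two low guides, with its output shaft up and the end nearer the shaft facing the fixed jaw, and let go of it. Then work the clamp's trigger, squeeze after squeeze, until the sliding jaw holds the servo firmly against the fixed jaw without crushing its plastic case, and let the trigger spring back. Drive the sliding jaw only by the trigger, and leave the other things on the desk where they are.

Things in the scene. Friction and masses are not known exactly. Their poses are not given: they have to be found in the camera images.
- clamp: Ratchet bar clamp on an aluminium base plate 90 (x) by 290 (y) by 12 mm, fixed to the desk. Origin on the desk, plate y -140 to 150 mm; z up; +y is the clamping direction, towards the fixed jaw. Grey housing: y -130 to -6, 28 mm wide, 60 mm high, fork to z 102 at y -77 to -47. In it a rack bar: each squeeze drives it to +y, catches every 2 mm keep it from going back.
- anvil: Fixed jaw: steel block on the plate, 36 mm wide (x), 36 mm tall; its flat face towards the bed lies at clamp y = 120 mm. Origin on that face's lower edge (z 12 mm).
- anvil_face (a point): Centre of the fixed jaw's clamping face, clamp (0, 120, 30) mm.
- jaw: Sliding jaw: steel plate 36 mm wide, 28 mm tall, grey hood behind, on the bar's front end. Origin: centre of its face (looks to +y), clamp z 35 mm, y 50 to 64 mm at the start. It is sprung on the bar: once it presses, each further mm of bar travel adds 3 N of grip, which its pose does not show. Firm is 8 N or more after the trigger is let go; the servo cracks above 26 N.
- bed (a point): Point on the bed's top, clamp (0, 93, 12) mm, where the servo's underside centre may stand: 7 mm is left to the fixed jaw, 9 to 23 mm to the sliding jaw. Two low guides along y, 28 mm apart, 8 mm tall and 6 mm thick, flank the bed.
- grip (a point): Top of the fixed grip: black upright post at clamp y -105 to -89 mm, 22 mm wide in x, top at z 165 mm.
- trigger (a joint): Angle of the trigger, 0 released, 0.42 rad fully squeezed towards the fixed grip; it springs back when let go. Hinge along clamp x at clamp (0, -60, 92) mm. A full squeeze moves the bar 12 to 16 mm (38 mm per rad after up to 0.1 rad of free play).
- trigger_tip (a point): Centre of the trigger's finger piece (cylinder along clamp x, 14 mm diameter, 22 mm long), clamp (0, -47, 155) mm released; a squeeze carries it 27 mm to -y. Outer width over grip and trigger 65 mm. Held still it pushes back with 2 to 4 N unloaded, and when the jaw grips with about 6 N plus 0.57 N per N of grip: 16 N here is about 17 N of grip. Let go, the bar drops back to a catch and up to 7 N of grip is lost.
- servo: Small black plastic servo motor, box 20 (x) by 40 (y) by 36 mm (z); on top a round collar (13 mm diameter, 3 mm tall) and brass shaft (6 mm, 5 mm tall) 10 mm from the centre towards its +y end. Stands upright at the start; 50 to 90 g. Origin at the centre of its underside, z up.
- shaft (a point): Top of the servo's output shaft: servo (0, 10, 44) mm.
- bracket: Bystander: aluminium U-bracket 50 by 26 by 40 mm. Leave it.
- gear: Bystander: white plastic gear, 53 mm across, 16 mm tall. Leave it.
- driver: Bystander: screwdriver 170 mm long. Leave it.
There are look-alikes about, which are no part of the job. What is shaped like the servo but green or purple is not meant.

How it is judged (in metres and radians):
On the way, in this order (a step that is already met when the one before it is completed fails the run):
1. the servo stands released on the bed, between the guides, shaft end towards the fixed jaw, not yet gripped (z of servo in the frame of clamp between 0.0105 and 0.0145 m and x of servo in the frame of clamp between -0.006 and 0.006 m and angle between servo's own z axis and vertical below 0.08 rad and y of shaft in the frame of clamp above 0.092 m and y of servo in the frame of clamp below 0.103 m and contact force between the fingers and servo below 0.1 N and contact force between jaw and servo below 1 N), for 0.2 s.
2. the robot squeezes the trigger and the sliding jaw grips the servo (value of joint trigger above 0.04 rad and contact force between jaw and servo above 8 N), for 0.05 s.
At the end, for the whole second after the job is handed in: Servo upright (0.08 rad) on the bed, within 6 mm of the middle and 0.12 rad of the clamp direction, shaft-side end on the fixed jaw (2.5 mm); both jaws press it with 8 N or more; trigger back at rest (under 0.04 rad); servo still (z of servo in the frame of clamp between 0.0105 and 0.0145 m and x of servo in the frame of clamp between -0.006 and 0.006 m and angle between servo's own z axis and vertical below 0.08 rad and y of shaft in the frame of clamp between 0.1075 and 0.1125 m and angle between the y axis of servo and the y axis of clamp, either way round below 0.12 rad and contact force between each of jaw, anvil and servo above 8 N and value of joint trigger below 0.04 rad and linear speed of servo below 0.005 m/s); the robot touches nothing.
It fails at once if the sliding jaw presses on the servo with more than 26 N (contact force between jaw and servo above 26 N).
It fails at once if the robot pushes on the sliding jaw itself (over 3 N) (contact force between any of the fingers, the arm and jaw above 3 N).
It fails at once if a bystander is moved by more than 15 mm (distance of any of bracket, gear, driver from where it was at the start of the episode above 0.015 m).
It also fails if it takes over 61 s, if anything falls off the work surface, if the arm or the gripper's body presses on something with over 40 N, if the wrist force passes 120 N, or if a joint passes its speed limit or range.

### The arm

A 6-joint arm with a two-finger parallel gripper is mounted at the origin on the work surface. World frame = base frame: x ahead of the robot, y to its left, z up, the work surface at z = 0. Lengths are in mm, angles in rad, forces in N, time in s.
With the tool pointing down it reaches from about 400 to 925 mm from the base axis. Payload 12.5 kg.
Tool frame: the origin (TCP) lies on the mounting face of the last link; the fingertips stand 190 mm ahead of it and the grasp point (between the pads) lies 171 mm ahead of it (env.tcp_to_tips is the distance from the TCP to the fingertips, in mm); x points along the fingers, y is the direction in which the jaws open and shut, and the axes are right-handed (so a half turn about x gives the same grasp; the last joint's range is limited). The gripper opens to 95 mm and grips with 3 to 60 N. Pads are 20 mm wide; open, the fingers measure 119 mm over their backs; the gripper's body (75 mm by 180 mm) begins 59 mm behind the grasp point.
Start: joints at [-1.274, 0.491, 1.559, -0, 1.092, -0.106], TCP at [245.016, -574.971, 404.761] pointing down, gripper open.
Joint ranges: [-3.1, 3.1], [-0.84, 2.19], [0.05, 2.79], [-1.13, 4.28], [0.06, 2.93], [-2.69, 2.69]. Speed limits (rad/s): [2.22, 2.22, 2.79, 3.14, 3.14, 3.14].

### API

Orientations are given as [roll, pitch, yaw] about the fixed x, y, z axes, in that order (R = Rz(yaw) Ry(pitch) Rx(roll)).
In Python, from cell import monitor, cams, job, env gives the robot as it stands. The module is installed in compiled form; this text tells all that it offers.
- The arm moves only by the tool apply_moves, never from a script. Its argument "series" is a list of rows, each a list of 3 entries, a list of its own where there are three numbers: the closure, from -1 (fully open) to 1 (shut), so that 0 is half open, then the shift along the tool's x, y, z in cm, then the turn about the tool's x in rad. A call has 1 to 20 rows; each row is the pose to reach, as a shift and turn from the pose commanded when the call began, along the tool's axes at that moment; what a row does not reach only later rows make up. A row lasts 1/8 s, in which the tool goes at most 62.5 mm and 10.7 degrees, less where a joint would pass 70% of its speed; a pose out of reach is approached as far as the arm can. A call with a gripper value outside its range is refused whole. The fingers move at their own pace and stop on an object; the grip force is fixed at half the most. Time passes only in rows, so rows that repeat a pose let the fingers close. It gives the time, the measured TCP pose, the force and the opening at its end, in the units of the state.
- monitor.state(): the state, without advancing time (a new reading comes with each control period).
- cams.read_camera(name): name is "scene" or "top" or "wrist"; returns a dict with "image" (420x560x3 uint8, red, green, blue), "fx", "fy", "cx", "cy" (pixels), "position" and "orientation" of the camera in the world. Camera axes: x right, y down, z forward; pixel columns grow to the right and rows downward; lengths in mm; the calibration is good to about 2 mm. A picture is of the moment at which its call begins. There is no depth.
- job.job_done(): hands the job in, once; it reports no verdict.
The state is a dict: "t": time; "joints": joint angles; "qvel": joint speeds; "tau": joint torques, N m; "eef_pos": TCP position; "tcp_rot": TCP orientation; "ft_force": force on the tool from outside, world axes, zero at the start; "moment": the same for the moment, N m; "opening": opening from 0.0 (shut) to 1.0 (fully open).
Only numpy, scipy, OpenCV 4.12 (cv2) and the standard library are available. Lean on these libraries where they do the work, as an engineer would, in place of code of your own. Each camera call takes 0.05 s, during which the arm holds its last target. There are 200 camera calls.

## Working session

There is one attempt and no reset: what is moved stays moved. The work goes in short steps, Python scripts to look and compute and a tool call to move; the robot and the scene stay as the last step left them, time stands still between calls to the robot, and variables do not carry over. Pictures are saved under pics/ and viewed, about 8 in all and at most 12, crops included, and the job is handed in when it is done.

Besides the shell and the picture viewer there is one more tool, called as name([rows], argument=value, ...), one row to a line, values as JSON. apply_moves: Moves the arm, as the interface text tells. Its arguments: {"type":"object","properties":{"series":{"type":"array"}},"required":["series"]}

```bash
mkdir -p pics; cat > h.py <<'E'
import numpy as np,cv2
from scipy.spatial.transform import Rotation as R
from cell import monitor,cams,job,env
def rot(o):
    o=np.array(o,float)
    if o.shape==(3,3): return o
    return R.from_quat(o).as_matrix() if o.size==4 else R.from_euler('xyz',o).as_matrix()
def shot(n,f):
    c=cams.read_camera(n); cv2.imwrite('pics/'+f,c['image'][:,:,::-1]); return c
def ray(c,u,v,z):
    d=rot(c['orientation'])@np.array([(u-c['cx'])/c['fx'],(v-c['cy'])/c['fy'],1]); p=np.array(c['position'])
    return p+d*(z-p[2])/d[2]
def proj(c,P):
    q=rot(c['orientation']).T@(np.array(P,float)-c['position']); return np.array([c['fx']*q[0]/q[2]+c['cx'],c['fy']*q[1]/q[2]+c['cy']])
E
python3 - <<'E'
from h import *
import pickle
C={}
for n in('scene','top','wrist'):
    c=shot(n,n+'0.png');C[n]=c;print(n,c['fx'],c['cx'],c['cy'],c['position'],c['orientation'])
pickle.dump(C,open('c0.pkl','wb'))
print(monitor.state(),env.tcp_to_tips)
E
```

```text
scene 522.5646739747284 281.8518975055728 208.8997498926996 [1399.67389355  581.08378718  936.21317978] [-2.22487379  0.02140723  2.16686989]
top 383.32310903557465 281.67668433231626 200.10618597269493 [ 392.55786481    2.63102314 1130.02209067] [-2.96894229  0.01284232 -1.54649338]
wrist 298.89177495969267 278.3097710026705 212.47862461621673 [ 321.54075141 -541.05468324  383.01762645] [ 2.84252043e+00  1.94689670e-03 -1.16675968e+00]
{'t': 0.15, 'joints': array([-1.27358899e+00,  4.91419413e-01,  1.55930313e+00,  7.59902639e-06,
        1.09170132e+00, -1.05584290e-01]), 'qvel': array([-0.0007874 , -0.00289068, -0.00202479,  0.00138232,  0.0013792 ,
        0.00042537]), 'tau': array([ 1.07051954e-03, -6.12896204e+01, -2.58276075e+01,  6.92801946e-02,
        4.73368401e-02, -5.78817276e-05]), 'eef_pos': array([ 245.01801981, -574.95220959,  404.29914595]), 'tcp_rot': array([-1.68448979,  1.56996509,  1.85989099]), 'ft_force': array([0.20661093, 0.30881738, 0.60951457]), 'moment': array([-0.0138346 , -0.04784715,  0.05707545]), 'opening': 0.999013350968059} 190.1
```

View pics/top0.png

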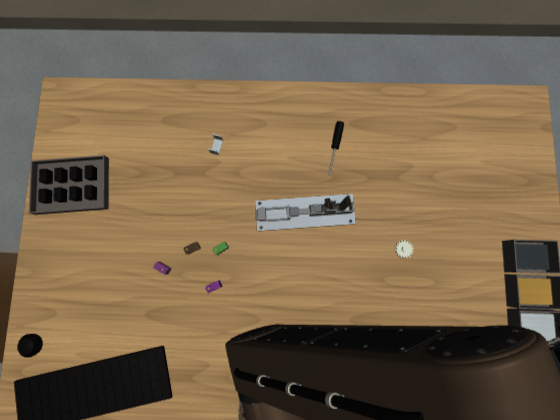

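View pics/scene0.png

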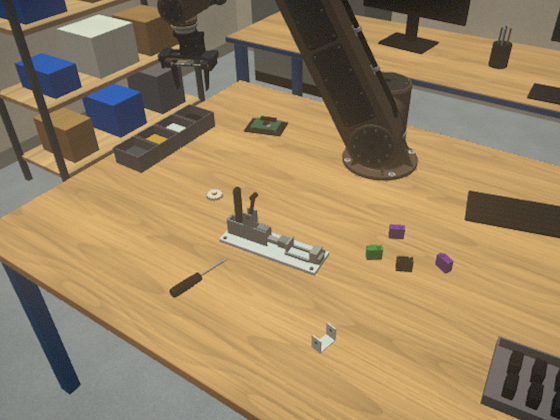

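The top view shows the clamp (255–355, 195–230) with its fixed jaw on the left, which is world +y. The black servo is at about (192, 248) and the look-alikes are green (221, 248) and purple (162, 267 and 213, 287). In the scene view the servo is at about (404, 264). I'll zoom in on both.

```bash
python3 - <<'E'
import cv2,numpy as np
t=cv2.imread('pics/top0.png');s=cv2.imread('pics/scene0.png')
a=cv2.resize(t[185:240,245:365],None,fx=6.5,fy=6.5,interpolation=cv2.INTER_CUBIC)[:, :780]
b=cv2.resize(t[235:262,178:208],None,fx=8,fy=8,interpolation=cv2.INTER_CUBIC)
d=cv2.resize(s[248:280,385:425],None,fx=6.75,fy=6.75,interpolation=cv2.INTER_CUBIC)
out=np.zeros((600,780,3),np.uint8);out[:a.shape[0],:a.shape[1]]=a
y=370
out[y:y+216,:240]=b;out[y:y+216,260:530]=d
cv2.imwrite('pics/z.png',np.clip(out*1.6,0,255).astype(np.uint8))
E
```

```text
(no output)
```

View pics/z.png

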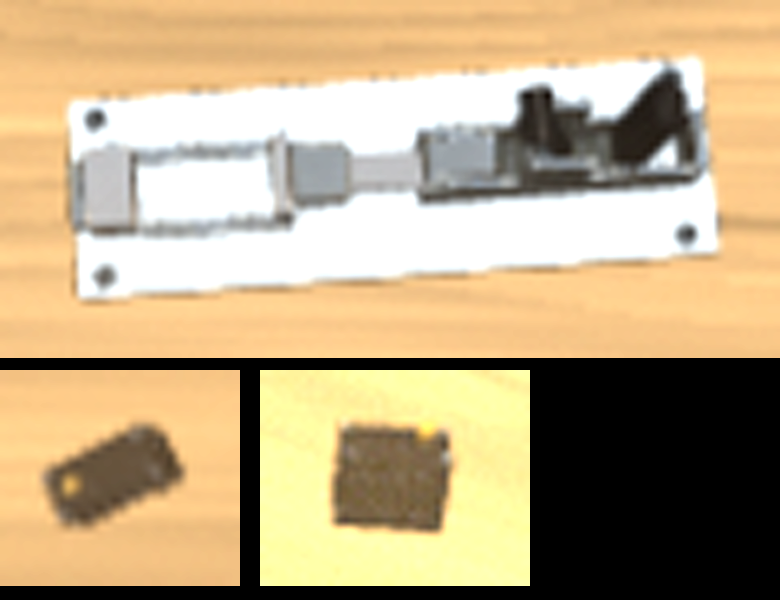

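The crop shows the brass shaft at the left (+y) end of the servo. The plate corners are clear, with the jaw in the middle and the trigger and grip at the right. Next I'll compute the poses.

```bash
python3 - <<'E'
from h import *
import pickle
from scipy.optimize import least_squares
C=pickle.load(open('c0.pkl','rb'));c=C['top']
zp=lambda p:(245+(p[0]+.5)/6.5-.5,185+(p[1]+.5)/6.5-.5)
W=np.array([ray(c,*zp(p),12)[:2] for p in [(70,102),(702,57),(717,253),(80,298)]]);print(W)
L=np.array([(45,150),(45,-140),(-45,-140),(-45,150)])
# orientation check: clamp y=world left; x = y cross z
f=lambda q,s:(s*0+np.array([[np.cos(q[2]),-np.sin(q[2])],[np.sin(q[2]),np.cos(q[2])]])@L.T).T+q[:2]-W
r=least_squares(lambda q:f(q,0).ravel(),[*W.mean(0),0]);print(r.x,np.abs(r.fun).max())
print('anvil TL edge',ray(c,*zp((133,150)),48),ray(c,*zp((135,230)),48),'jaw',ray(c,*zp((290,140)),49),ray(c,*zp((285,225)),49))
# servo: fit silhouette of dark mask in top & scene
def fit():
    ms=[]
    for n,(r0,r1,c0,c1) in (('top',(238,259,180,205)),('scene',(252,276,390,418))):
        im=C[n]['image'];m=np.zeros(im.shape[:2],bool);b=im[r0:r1,c0:c1].astype(int).max(2);m[r0:r1,c0:c1]=b<115
        ms.append((n,m));print(n,m.sum())
    B=[(x,y,z) for x in(-10,10) for y in(-20,20) for z in(0,36)]
    def cost(q):
        e=0
        Rz=R.from_euler('z',q[2]).as_matrix()
        for n,m in ms:
            P=np.array([proj(C[n],Rz@np.array(b,float)+[q[0],q[1],0]) for b in B])
            h=cv2.convexHull((P*1.0).astype(np.float32)).reshape(-1,2)
            t=np.zeros(m.shape,np.uint8);cv2.fillConvexPoly(t,np.round(h*16).astype(int),255,cv2.LINE_AA,4)
            e+=np.abs(t/255.-m).sum()
        return e
    from scipy.optimize import differential_evolution as D
    s=ray(c,192,248,18)
    o=D(cost,[(s[0]-20,s[0]+20),(s[1]-20,s[1]+20),(-.2,.8)],seed=1,maxiter=40);print(s,o.x,o.fun);return o.x
q=fit();a=q[2]
print('shaft pred',q[0]-10*np.sin(a),q[1]+10*np.cos(a),'meas',ray(c,178+71.5/8-.5,235+(114.5)/8-.5,44))
E
```

```text
[[ 584.92358142   99.72613153]
 [ 612.09577819 -187.81814814]
 [ 522.47539367 -193.88175294]
 [ 495.6073876    91.99521442]]
[ 5.54237192e+02 -5.24732805e+01  9.24630862e-02] 2.1484068146100412
anvil TL edge [557.93558863  68.11125507  48.        ] [522.59298707  66.11297137  48.        ] jaw [563.76302392  -0.78034705  49.        ] [526.15780335   0.61516719  49.        ]
top 134
scene 236
[439.86924461 277.40745068  18.        ] [4.40272278e+02 2.78290097e+02 3.31330077e-01] 111.42745098039217
shaft pred 437.0192673469589 287.74620210013467 meas [436.11449919 286.5812855   44.        ]
```

```bash
cat >> h.py <<'E'
def plan(g,ydir,n=''):
    """grasp point g (mm), wanted tool-y direction angle (world, mod pi); prints shift cm, turn"""
    s=monitor.state();T=rot(s['tcp_rot']);p=s['eef_pos']
    tgt=np.array(g,float)+[0,0,171]
    sh=T.T@(tgt-p)/10
    a=np.arctan2(T[1,1],T[0,1]);d=(ydir-a+np.pi/2)%np.pi-np.pi/2
    # positive turn about tool x (down) = negative world yaw
    print(n,'shift cm',np.round(sh,2),'turn',round(-d,3),'q6',s['joints'][5].round(3),'tool axes',T.round(3).tolist() if n=='T' else '')
def opened(c): return 95*(1-c)/2
E
python3 - <<'E'
from h import *
plan([570,-180,250],0.33,'T');plan([410,245,190],.33,'b'); print(ray)
c=cams.read_camera('wrist');s=monitor.state();T=rot(s['tcp_rot'])
print(T.T@(c['position']-s['eef_pos']),(T.T@rot(c['orientation'])).round(2).tolist())
E
```

```text
T shift cm [ -1.65 -23.6  -45.38] turn -1.498 q6 -0.106 tool axes [[-0.0, 0.392, -0.92], [0.001, -0.92, -0.392], [-1.0, -0.001, -0.0]]
b shift cm [  4.39 -68.96 -47.32] turn -1.498 q6 -0.106 tool axes 
<function ray at 0x7f4daafb8ea0>
[ 21.33800209  -1.18685587 -83.71919306] [[0.0, -0.29, 0.96], [1.0, 0.0, -0.0], [-0.0, 0.96, 0.29]]
```

apply_moves([
  [-1, [-1.6, -23.6, -45.4], -1.5],
  [-1, [-1.6, -23.6, -45.4], -1.5],
  [-1, [-1.6, -23.6, -45.4], -1.5],
  [-1, [-1.6, -23.6, -45.4], -1.5],
  [-1, [-1.6, -23.6, -45.4], -1.5],
  [-1, [-1.6, -23.6, -45.4], -1.5],
  [-1, [-1.6, -23.6, -45.4], -1.5],
  [-1, [-1.6, -23.6, -45.4], -1.5],
  [-1, [-1.6, -70.8, -51.4], -1.5],
  [-1, [-1.6, -70.8, -51.4], -1.5],
  [-1, [-1.6, -70.8, -51.4], -1.5],
  [-1, [-1.6, -70.8, -51.4], -1.5],
  [-1, [-1.6, -70.8, -51.4], -1.5],
  [-1, [7.4, -70.8, -51.4], -1.5],
  [-1, [7.4, -70.8, -51.4], -1.5],
  [-1, [7.4, -70.8, -51.4], -1.5],
  [-1, [7.4, -70.8, -51.4], -1.5],
  [-1, [7.4, -70.8, -51.4], -1.5],
  [-1, [7.4, -70.8, -51.4], -1.5],
])

```text
t: 2.58
eef_pos: [440.9, 276.9, 331.4]
tcp_rot: [1.507, 1.57, 0.267]
ft_force: [-0.7, -0.9, 0.2]
opening: 1.001
```

```bash
python3 - <<'E'
from h import *
import pickle
c=shot('wrist','w1.png');pickle.dump(c,open('w1.pkl','wb'))
s=monitor.state();print(s['t'],s['eef_pos'],s['tcp_rot'],s['joints'],s['ft_force'],s['qvel'].max());plan([440,278,160],.33,'T')
print(proj(c,[440,278,18]))
E
```

```text
2.625 [440.88417148 276.80938631 331.4495145 ] [1.54758614 1.56955093 0.30713255] [ 4.33741025e-01  4.37745072e-01  1.89517133e+00 -2.17651220e-04
  8.07440834e-01  1.03548661e-01] [-0.33957556 -0.3542573   0.39816689] 0.002670752396285191
T shift cm [ 0.04 -0.05 -0.14] turn 0.0 q6 0.104 tool axes [[0.001, 0.946, 0.324], [0.0, 0.324, -0.946], [-1.0, 0.001, 0.0]]
[277.4965633  206.49895347]
```

View pics/w1.png

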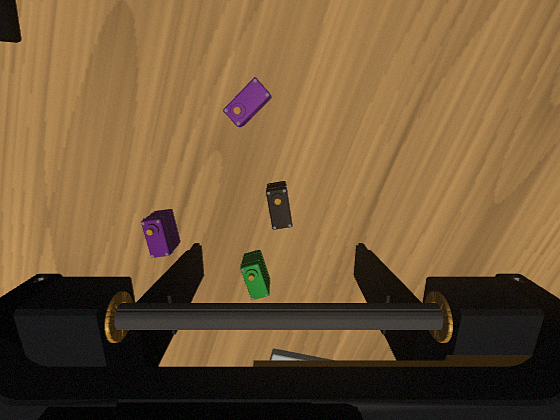

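The wrist view shows the black servo at (279, 207) with its shaft in the upper half, at about (278, 202). Green at (256, 275) and purple are clear of it. Now a refined silhouette fit.

```bash
python3 - <<'E'
from h import *
import pickle
from scipy.optimize import differential_evolution as D
c=pickle.load(open('w1.pkl','rb'));im=c['image'].astype(int)
r0,r1,c0,c1=172,238,258,302
m=np.zeros(im.shape[:2],bool);b=im[r0:r1,c0:c1].max(2)
print(np.percentile(b,[5,30,60,90]))
sh=np.zeros_like(m);m[r0:r1,c0:c1]=b<85
m=cv2.morphologyEx(m.astype(np.uint8),cv2.MORPH_CLOSE,np.ones((5,5)))>0;print(m.sum())
B=[(x,y,z) for x in(-10,10) for y in(-20,20) for z in(0,36)]
def cost(q):
    Rz=R.from_euler('z',q[2]).as_matrix()
    P=np.array([proj(c,Rz@np.array(k,float)+[q[0],q[1],0]) for k in B])
    h=cv2.convexHull(P.astype(np.float32)).reshape(-1,2)
    t=np.zeros(m.shape,np.uint8);cv2.fillConvexPoly(t,np.round(h*16).astype(int),255,cv2.LINE_AA,4)
    return np.abs(t/255.-m).sum()
o=D(cost,[(425,455),(260,295),(0,.7)],seed=1,maxiter=60);q=o.x;print(q,o.fun)
a=q[2]
y=im[r0:r1,c0:c1];br=(y[...,0]-y[...,2]>60)&(y[...,0]>100);vv,uu=np.nonzero(br)
k=(np.abs(uu+c0-278)<6)&(np.abs(vv+r0-202)<7);u,v=uu[k].mean()+c0,vv[k].mean()+r0
print('shaft',u,v,k.sum(),ray(c,u,v,43),'pred',q[0]-10*np.sin(a),q[1]+10*np.cos(a),proj(c,[q[0]-10*np.sin(a),q[1]+10*np.cos(a),44]))
plan([q[0],q[1],33],a)
E
```

```text
[ 36.  73. 164. 174.]
927
[440.21677503 281.33180399   0.4652968 ] 154.14901960784314
shaft 277.1875 201.28125 32 [435.80144033 289.42410587  43.        ] pred 435.72989435534015 290.2686883420477 [277.40964123 200.69886512]
 shift cm [12.75  0.07 -0.45] turn -0.135 q6 0.104 tool axes
```

apply_moves([
  [-1, [5, 0.1, -0.4], -0.12],
  [-1, [10, 0.1, -0.4], -0.12],
  [-1, [12.7, 0.1, -0.4], -0.12],
  [-1, [12.7, 0.1, -0.4], -0.12],
  [-0.2, [12.7, 0.1, -0.4], -0.12],
  [0.3, [12.7, 0.1, -0.4], -0.12],
  [0.8, [12.7, 0.1, -0.4], -0.12],
  [1, [12.7, 0.1, -0.4], -0.12],
  [1, [12.7, 0.1, -0.4], -0.12],
  [1, [12.7, 0.1, -0.4], -0.12],
  [1, [12.7, 0.1, -0.4], -0.12],
  [1, [12.7, 0.1, -0.4], -0.12],
])

```text
t: 4.12
eef_pos: [440.0, 282.0, 203.7]
tcp_rot: [-0.681, 1.571, -1.8]
ft_force: [-0.3, -0.1, 0.5]
opening: 0.213
```

```bash
python3 - <<'E'
from h import *
s=monitor.state();print(s['t'],s['eef_pos'],s['opening']*95,s['ft_force'],s['moment'])
E
```

```text
4.125 [439.99136493 281.95721336 203.66509548] 20.225589274299477 [-0.27922789 -0.09877051  0.4871877 ] [ 0.05010295 -0.13628636  0.01862444]
```

```bash
python3 - <<'E'
from h import *
O=np.array([554.24,-52.47]);a=.0925
w=lambda x,y:O+[x*np.cos(a)-y*np.sin(a),x*np.sin(a)+y*np.cos(a)]
plan([*w(0,40),190],a)
E
```

```text
shift cm [-15.73  -2.92  31.33] turn 0.36 q6 -0.008 tool axes
```

apply_moves([
  [1, [-5, 0, 0], 0],
  [1, [-10, 0, 0], 0],
  [1, [-15.7, 0, 0], 0],
  [1, [-15.7, -2.9, 31.3], 0.36],
  [1, [-15.7, -2.9, 31.3], 0.36],
  [1, [-15.7, -2.9, 31.3], 0.36],
  [1, [-15.7, -2.9, 31.3], 0.36],
  [1, [-15.7, -2.9, 31.3], 0.36],
  [1, [-15.7, -2.9, 31.3], 0.36],
  [1, [-15.7, -2.9, 31.3], 0.36],
  [1, [-15.7, -2.9, 31.3], 0.36],
])

```text
t: 5.5
eef_pos: [550.2, -11.0, 360.7]
tcp_rot: [-1.847, 1.57, 2.959]
ft_force: [0.2, 0.4, -0.3]
opening: 0.204
```

```bash
python3 - <<'E'
from h import *
import pickle
c=shot('wrist','w2.png');s=monitor.state();pickle.dump((c,s),open('w2.pkl','wb'))
print(s['t'],s['eef_pos'],s['opening']*95,s['ft_force'],s['moment'],rot(s['tcp_rot']).round(4).tolist())
E
```

```text
5.55 [550.26276183 -10.98524211 360.80548839] 20.054937872026603 [-0.2026981   0.38980836  1.03538171] [-0.02001771 -0.09322021  0.00270508] [[-0.0002, 0.9956, 0.0936], [0.0, 0.0936, -0.9956], [-1.0, -0.0002, -0.0]]
```

View pics/w2.png

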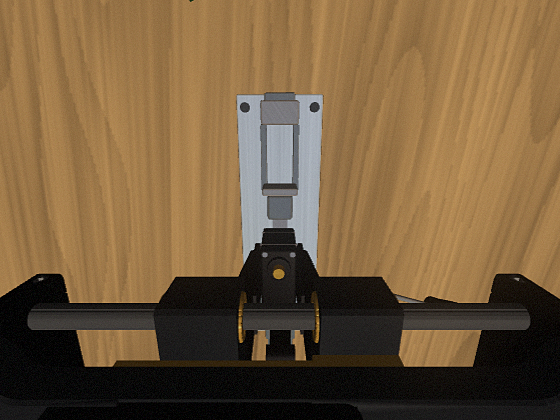

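The wrist view shows the anvil at (280, 112), the guides in columns 262 and 297, the jaw at row 189, and the held servo with its shaft at (279, 273). I'll crop and enlarge to measure.

```bash
python3 - <<'E'
import cv2,numpy as np
t=cv2.imread('pics/w2.png')
a=cv2.resize(t[85:205,230:330],None,fx=4,fy=5,interpolation=cv2.INTER_CUBIC)
b=cv2.resize(t[220:312,240:320],None,fx=5,fy=5,interpolation=cv2.INTER_CUBIC)
b=np.clip(b*2.2,0,255).astype(np.uint8)
out=np.zeros((600,800,3),np.uint8);out[:,:400]=a;out[:460,400:]=b
cv2.imwrite('pics/z2.png',out)
E
```

```text
(no output)
```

View pics/z2.png

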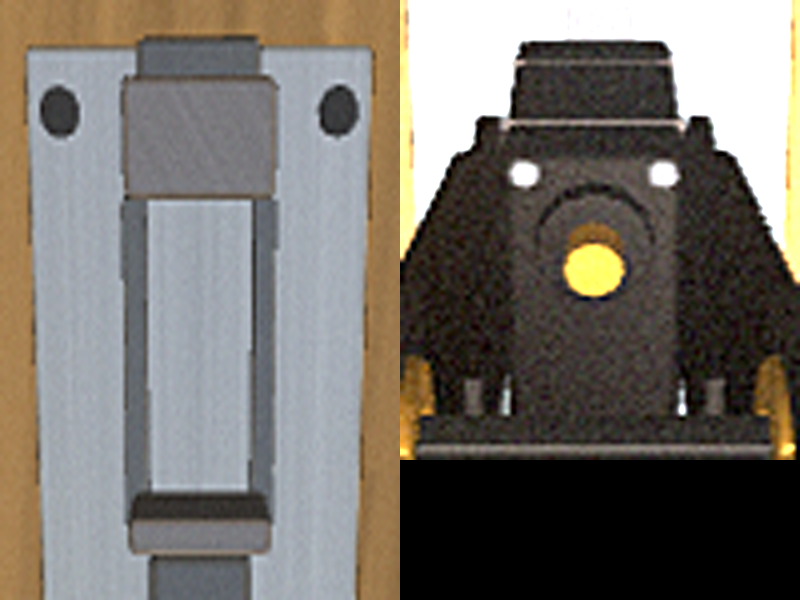

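```bash
python3 - <<'E'
from h import *
import pickle
c,s=pickle.load(open('w2.pkl','rb'));T=rot(s['tcp_rot'])
A=lambda u,v,z:ray(c,230+(u+.5)/4-.5,85+(v+.5)/5-.5,z)
B=lambda u,v,z:ray(c,240+(u-400+.5)/5-.5,220+(v+.5)/5-.5,z)
an=[A(123,196,48),A(278,196,48)];jw=[A(129,521,49),A(273,521,49)];pl=[A(28,48,12),A(371,48,12)]
gi=[A(124,220,20),A(277,220,20)];gj=[A(124.5,480,20),A(274,480,20)]
for n,x in zip(('anvil','jaw','plate','g1','g2'),(an,jw,pl,gi,gj)):print(n,np.mean(x,0).round(1),'w',np.linalg.norm(x[0]-x[1]).round(1))
zb=s['eef_pos'][2]-171-32.7
L=lambda P:(T.T@(P-s['eef_pos'])).round(1)
print('shaft tool',L(B(594,270,zb+44)),'end top',L(B(508,127,zb+36)),L(B(678,127,zb+36)),'end bot',L(B(516,62,zb)),L(B(674,62,zb)))
# clamp fit from points
O0=np.array([554.24,-52.47])
E
```

```text
anvil [543.4  70.6  48. ] w 36.2
jaw [549.4   9.1  49. ] w 35.7
plate [540.5  99.1  12. ] w 87.6
g1 [544.   65.6  20. ] w 39.4
g2 [548.9  11.6  20. ] w 40.5
shaft tool [159.7  -0.4  -9.1] end top [167.7  -9.5 -21.7] [167.7   8.5 -21.7] end bot [203.7 -10.5 -15.4] [203.7  10.1 -15.4]
```

```bash
python3 - <<'E'
from h import *
plan([546.2,42.5,45.3],.0935,'x')
E
```

```text
x shift cm [14.45  0.1  -5.36] turn 0.0 q6 -0.234 tool axes
```

apply_moves([
  [1, [0, 0.1, -5.4], 0],
  [1, [4, 0.1, -5.4], 0],
  [1, [8, 0.1, -5.4], 0],
  [1, [12, 0.1, -5.4], 0],
  [1, [13.2, 0.1, -5.4], 0],
  [1, [13.8, 0.1, -5.4], 0],
  [1, [14.2, 0.1, -5.4], 0],
  [1, [14.4, 0.1, -5.4], 0],
  [1, [14.4, 0.1, -5.4], 0],
  [1, [14.4, 0.1, -5.4], 0],
])

```text
t: 6.8
eef_pos: [546.7, 41.5, 217.1]
tcp_rot: [1.286, 1.57, -0.193]
ft_force: [0.2, 0.8, -0.5]
opening: 0.208
```

```bash
python3 - <<'E'
from h import *
s=monitor.state();print(s['t'],s['eef_pos'],s['ft_force'],s['moment'])
c=shot('wrist','w3.png');d=shot('scene','s3.png')
a=c['image'][100:320,180:380];b=d['image'][200:280,210:340]
out=np.zeros((600,800,3),np.uint8);x=cv2.resize(a,(400,440));y=cv2.resize(b,(400,246),interpolation=cv2.INTER_CUBIC)
out[:440,:400]=np.clip(x*1.6,0,255);out[:246,400:]=np.clip(y*1.3,0,255);cv2.imwrite('pics/z3.png',out[:440,:,::-1])
plan([546.2,42.5,44.7],.0935)
E
```

```text
6.8 [546.71524947  41.5304078  217.11146047] [ 0.18589881  0.84170279 -0.53496141] [ 0.01667228 -0.11594278 -0.03739281]
 shift cm [ 0.13 -0.04 -0.1 ] turn -0.002 q6 -0.136 tool axes
```

View pics/z3.png

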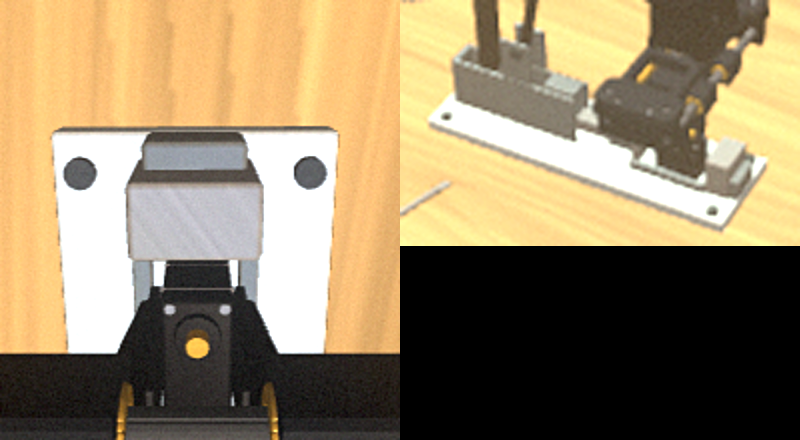

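The servo is between the guides, with its centre at column 198 and the guides' centre at 198, and it is clear of the anvil. I'll lower it the last millimetre, release and rise.

apply_moves([
  [1, [0.1, 0, 0], 0],
  [1, [0.1, 0, 0], 0],
  [0.4, [0.1, 0, 0], 0],
  [0.2, [0.1, 0, 0], 0],
  [0, [0.1, 0, 0], 0],
  [0, [0.1, 0, 0], 0],
  [0, [0.1, 0, 0], 0],
  [0, [-3, 0, 0], 0],
  [0, [-8, 0, 0], 0],
  [0, [-14, 0, 0], 0],
  [0, [-20, 0, 0], 0],
  [0, [-20, 0, 5.3], 0],
  [0, [-20, 0, 5.3], 0],
  [0, [-20, 0, 5.3], 0],
])

```text
t: 8.65
eef_pos: [551.4, -11.2, 416.4]
tcp_rot: [-1.914, 1.57, 2.89]
ft_force: [0.5, 0.5, 0.3]
opening: 0.497
```

```bash
python3 - <<'E'
from h import *
import pickle
c=shot('wrist','w4.png');s=monitor.state();pickle.dump((c,s),open('w4.pkl','wb'))
print(s['t'],s['eef_pos'],s['ft_force'],s['opening'])
a=c['image'][90:290,180:380];cv2.imwrite('pics/z4.png',cv2.resize(np.clip(a*1.5,0,255).astype(np.uint8),(600,600),interpolation=cv2.INTER_CUBIC)[:,:,::-1])
O=np.array([554.24,-52.47+2]);a=.0935
w=lambda x,y:O+[x*np.cos(a)-y*np.sin(a),x*np.sin(a)+y*np.cos(a)]
plan([*w(0,-20),250],a,'above');plan([*w(0,-20),165],a,'down')
E
```

```text
8.7 [551.40482758 -10.79796069 416.36524678] [ 0.95823189  0.12523135 -0.54287358] 0.5009552353143232
above shift cm [-0.46 -0.08  5.98] turn -0.001 q6 -0.231 tool axes 
down shift cm [ 8.04 -0.07  5.98] turn -0.001 q6 -0.231 tool axes
```

View pics/z4.png

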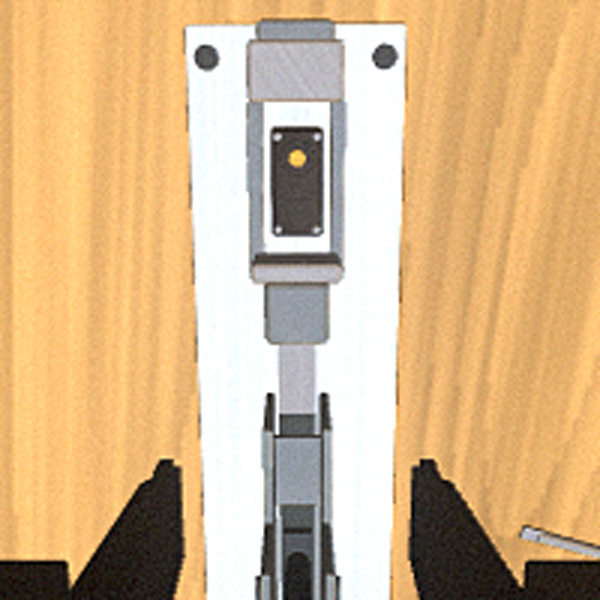

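The servo now stands free between the anvil and the jaw, straight, with its shaft end towards the anvil. The jaw is about 10 mm away. Next I'll bring the shut fingers down in front of the trigger.

apply_moves([
  [1, [-0.5, -0.1, 6], 0],
  [1, [-0.5, -0.1, 6], 0],
  [1, [3, -0.1, 6], 0],
  [1, [6, -0.1, 6], 0],
  [1, [8.3, -0.1, 6], 0],
  [1, [8.3, -0.1, 6], 0],
  [1, [8.3, -0.1, 6], 0],
  [1, [8.3, -0.1, 6], 0],
])

```text
t: 9.7
eef_pos: [556.1, -70.7, 334.7]
tcp_rot: [1.206, 1.569, -0.272]
ft_force: [-1.3, 0.4, 1.0]
opening: 0.006
```

```bash
cat >> h.py <<'E'
def F():
    s=monitor.state();T=rot(s['tcp_rot']);O=np.array([554.24,-50.4]);a=.0935
    d=s['eef_pos'][:2]-O;print('t',s['t'],'tool clamp x,y',(np.array([[np.cos(a),np.sin(a)],[-np.sin(a),np.cos(a)]])@d).round(2),'z',s['eef_pos'][2].round(1),'F tool',(T.T@s['ft_force']).round(2),'open',round(s['opening'],3))
E
python3 - <<'E'
from h import *
F();d=shot('scene','s5.png')
cv2.imwrite('pics/z5.png',cv2.resize(np.clip(d['image'][130:290,190:350]*1.3,0,255).astype(np.uint8),(600,600),interpolation=cv2.INTER_CUBIC)[:,:,::-1])
E
```

```text
t 9.7 tool clamp x,y [  0.   -20.43] z 334.7 F tool [-1.01 -1.26 -0.54] open 0.006
```

View pics/z5.png

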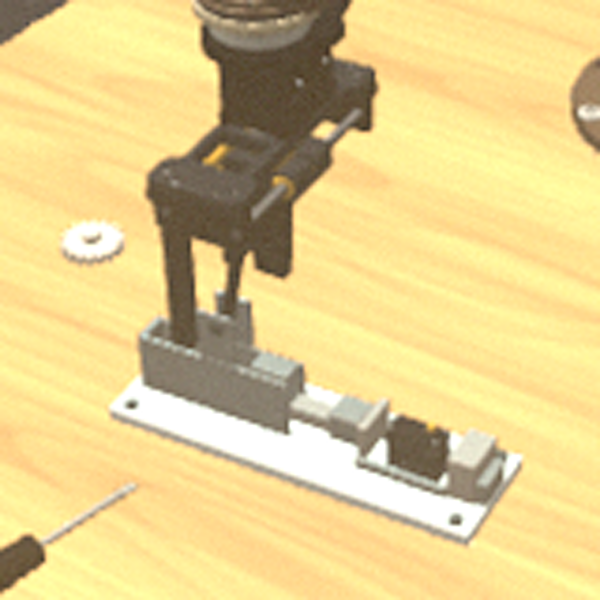

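apply_moves([
  [1, [0, 0, 0.8], 0],
  [1, [0, 0, 1.4], 0],
  [1, [0, 0, 2], 0],
  [1, [0, 0, 2.6], 0],
  [1, [0, 0, 3.1], 0],
  [1, [0, 0, 3.4], 0],
  [1, [0, 0, 3.4], 0],
  [1, [0, 0, 3.4], 0],
  [1, [0, 0, 3.4], 0],
])

```text
t: 10.88
eef_pos: [559.2, -104.9, 333.8]
tcp_rot: [1.05, 1.571, -0.429]
ft_force: [0.0, 3.5, 2.7]
opening: 0.007
```

```bash
python3 - <<'E'
from h import *
F();c=shot('scene','s6.png');F()
E
```

```text
t 10.875 tool clamp x,y [ -0.19 -54.76] z 333.8 F tool [-2.67  0.32 -3.46] open 0.007
t 10.925 tool clamp x,y [ -0.17 -54.72] z 333.8 F tool [-1.66  1.04 -3.97] open 0.006
```

apply_moves([
  [1, [0, 0, -1.5], 0],
  [1, [0, 0, -3.3], 0],
  [1, [0, 0, -3.3], 0],
  [1, [0, 0, -3.3], 0],
  [1, [0, 0, -3.3], 0],
  [1, [0, 0, -2], 0],
  [1, [0, 0, -1.8], 0],
  [1, [0, 0, -1.8], 0],
  [1, [0, 0, -1.8], 0],
])

```text
t: 12.05
eef_pos: [557.5, -87.1, 333.8]
tcp_rot: [0.829, 1.57, -0.65]
ft_force: [-1.0, 2.5, 2.3]
opening: 0.006
```

```bash
python3 - <<'E'
from h import *
F();d=shot('scene','s7.png');F()
o=np.hstack([cv2.resize(np.clip(cv2.imread('pics/'+f)[215:275,250:340]*1.3,0,255).astype(np.uint8),(400,267),interpolation=cv2.INTER_CUBIC) for f in('s5.png','s7.png')])
cv2.imwrite('pics/z7.png',o)
E
```

```text
t 12.05 tool clamp x,y [ -0.16 -36.83] z 333.8 F tool [-2.33 -0.74 -2.57] open 0.006
t 12.1 tool clamp x,y [ -0.17 -36.79] z 333.7 F tool [-2.8   0.03 -2.27] open 0.009
```

View pics/z7.png

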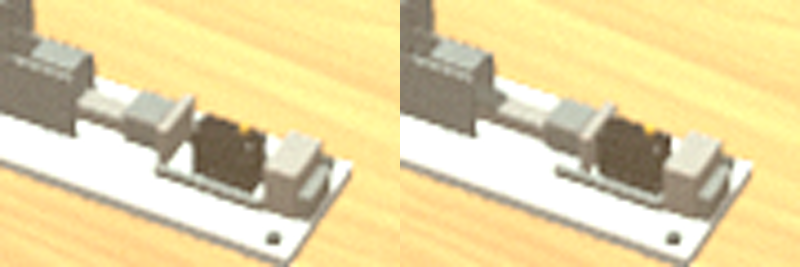

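The right-hand crop, after the first squeeze, shows the jaw almost at the servo, with a gap of about 5 mm left to the anvil. From here I'll advance in small steps and read the force each time.

apply_moves([
  [1, [0, 0, 0.3], 0],
  [1, [0, 0, 0.5], 0],
  [1, [0, 0, 0.5], 0],
  [1, [0, 0, 0.5], 0],
])

```text
t: 12.6
eef_pos: [558.0, -91.8, 333.8]
tcp_rot: [1.241, 1.571, -0.238]
ft_force: [-0.1, 4.9, 3.8]
opening: 0.004
```

```bash
python3 -c "
from h import *
F()"
```

```text
t 12.6 tool clamp x,y [ -0.17 -41.6 ] z 333.8 F tool [-3.84  0.36 -4.9 ] open 0.004
```

apply_moves([
  [1, [0, 0, 0.2], 0],
  [1, [0, 0, 0.3], 0],
  [1, [0, 0, 0.3], 0],
  [1, [0, 0, 0.3], 0],
])

```text
t: 13.1
eef_pos: [558.2, -94.8, 333.8]
tcp_rot: [0.469, 1.571, -1.01]
ft_force: [-1.6, 4.9, 3.5]
opening: 0.006
```

```bash
python3 -c "
from h import *
F()"
```

```text
t 13.1 tool clamp x,y [ -0.19 -44.61] z 333.8 F tool [-3.52 -1.19 -5.06] open 0.006
```

apply_moves([
  [1, [0, 0, 0.2], 0],
  [1, [0, 0, 0.3], 0],
  [1, [0, 0, 0.3], 0],
  [1, [0, 0, 0.3], 0],
])

```text
t: 13.6
eef_pos: [558.5, -97.8, 333.7]
tcp_rot: [-0.05, 1.571, -1.529]
ft_force: [-0.8, 4.2, 4.0]
opening: 0.005
```

```bash
python3 -c "
from h import *
F();cams.read_camera('top');F()"
```

```text
t 13.6 tool clamp x,y [ -0.18 -47.64] z 333.7 F tool [-4.05 -0.37 -4.26] open 0.005
t 13.65 tool clamp x,y [ -0.18 -47.65] z 333.7 F tool [-4.3   0.58 -4.18] open 0.005
```

apply_moves([
  [1, [0, 0, 0.2], 0],
  [1, [0, 0, 0.3], 0],
  [1, [0, 0, 0.3], 0],
  [1, [0, 0, 0.3], 0],
])

```text
t: 14.15
eef_pos: [558.8, -100.7, 333.7]
tcp_rot: [-2.912, 1.57, 1.893]
ft_force: [-0.7, 7.0, 5.0]
opening: 0.003
```

```bash
python3 -c "
from h import *
F();cams.read_camera('top');F()"
```

```text
t 14.15 tool clamp x,y [ -0.19 -50.47] z 333.7 F tool [-5.04 -0.08 -7.03] open 0.003
t 14.2 tool clamp x,y [ -0.18 -50.45] z 333.8 F tool [-4.17  0.05 -7.31] open 0.008
```

apply_moves([
  [1, [0, 0, 0.1], 0],
  [1, [0, 0, 0.2], 0],
  [1, [0, 0, 0.2], 0],
  [1, [0, 0, 0.2], 0],
])

```text
t: 14.7
eef_pos: [558.9, -102.5, 333.7]
tcp_rot: [-2.972, 1.57, 1.832]
ft_force: [-0.1, 8.0, 3.9]
opening: 0.007
```

```bash
python3 -c "
from h import *
F();cams.read_camera('top');F()"
```

```text
t 14.7 tool clamp x,y [ -0.19 -52.28] z 333.7 F tool [-3.89  0.65 -8.01] open 0.007
t 14.75 tool clamp x,y [ -0.18 -52.3 ] z 333.7 F tool [-3.64  1.36 -7.79] open 0.003
```

apply_moves([
  [1, [0, 0, 0.1], 0],
  [1, [0, 0, 0.2], 0],
  [1, [0, 0, 0.2], 0],
  [1, [0, 0, 0.2], 0],
])

```text
t: 15.25
eef_pos: [559.1, -104.3, 333.6]
tcp_rot: [-2.886, 1.57, 1.918]
ft_force: [0.5, 9.9, 3.2]
opening: 0.006
```

```bash
python3 -c "
from h import *
F();cams.read_camera('top');F()"
```

```text
t 15.25 tool clamp x,y [ -0.17 -54.12] z 333.6 F tool [-3.24  1.37 -9.77] open 0.006
t 15.3 tool clamp x,y [ -0.18 -54.12] z 333.6 F tool [-2.67  1.87 -9.61] open 0.005
```

apply_moves([
  [1, [0, 0, 0.1], 0],
  [1, [0, 0, 0.2], 0],
  [1, [0, 0, 0.2], 0],
  [1, [0, 0, 0.2], 0],
])

```text
t: 15.8
eef_pos: [559.3, -106.0, 333.5]
tcp_rot: [-2.869, 1.569, 1.935]
ft_force: [0.4, 11.8, 1.8]
opening: 0.005
```

```bash
python3 -c "
from h import *
F();cams.read_camera('top');F()"
```

```text
t 15.8 tool clamp x,y [ -0.17 -55.84] z 333.5 F tool [ -1.79   1.5  -11.75] open 0.005
t 15.85 tool clamp x,y [ -0.16 -55.83] z 333.5 F tool [ -2.67   2.84 -12.19] open 0.002
```

apply_moves([
  [1, [0, 0, -1.5], 0],
  [1, [0, 0, -3.4], 0],
  [1, [0, 0, -3.4], 0],
  [1, [0, 0, -3.4], 0],
  [1, [0, 0, -3.4], 0],
  [1, [0, 0, -2.5], 0],
  [1, [0, 0, -2.3], 0],
  [1, [0, 0, -2.3], 0],
  [1, [0, 0, -2.3], 0],
])

```text
t: 16.98
eef_pos: [557.2, -84.0, 334.0]
tcp_rot: [2.965, 1.569, 1.486]
ft_force: [-1.3, 7.9, 4.3]
opening: 0.0
```

```bash
python3 -c "
from h import *
F();cams.read_camera('top');F()"
```

```text
t 16.975 tool clamp x,y [ -0.18 -33.69] z 334.0 F tool [-4.34 -0.54 -7.97] open 0.0
t 17.025 tool clamp x,y [ -0.16 -33.66] z 334.0 F tool [-4.78  0.66 -9.38] open 0.007
```

apply_moves([
  [1, [0, 0, 0.1], 0],
  [1, [0, 0, 0.2], 0],
  [1, [0, 0, 0.2], 0],
  [1, [0, 0, 0.2], 0],
])

```text
t: 17.52
eef_pos: [557.3, -85.6, 334.3]
tcp_rot: [2.919, 1.569, 1.439]
ft_force: [-1.8, 12.0, 7.8]
opening: 0.007
```

```bash
python3 -c "
from h import *
F();cams.read_camera('top');F()"
```

```text
t 17.525 tool clamp x,y [ -0.2  -35.36] z 334.3 F tool [ -7.76  -0.7  -12.12] open 0.007
t 17.575 tool clamp x,y [ -0.18 -35.33] z 334.3 F tool [ -7.59  -0.67 -11.77] open 0.006
```

apply_moves([
  [1, [0, 0, 0.1], 0],
  [1, [0, 0, 0.2], 0],
  [1, [0, 0, 0.2], 0],
  [1, [0, 0, 0.2], 0],
])

```text
t: 18.08
eef_pos: [557.5, -87.5, 334.4]
tcp_rot: [2.877, 1.569, 1.397]
ft_force: [-1.6, 13.7, 9.1]
opening: 0.002
```

```bash
python3 -c "
from h import *
F();cams.read_camera('top');F()"
```

```text
t 18.075 tool clamp x,y [ -0.17 -37.21] z 334.4 F tool [ -9.09  -0.33 -13.85] open 0.002
t 18.125 tool clamp x,y [ -0.17 -37.21] z 334.4 F tool [ -9.62  -0.36 -13.74] open 0.005
```

apply_moves([
  [1, [0, 0, 0.1], 0],
  [1, [0, 0, 0.1], 0],
  [1, [0, 0, 0.1], 0],
])

```text
t: 18.5
eef_pos: [557.6, -88.4, 334.5]
tcp_rot: [2.855, 1.569, 1.376]
ft_force: [-1.4, 13.4, 10.3]
opening: 0.003
```

```bash
python3 -c "
from h import *
F();cams.read_camera('top');F()"
```

```text
t 18.5 tool clamp x,y [ -0.16 -38.14] z 334.5 F tool [-10.28  -0.13 -13.49] open 0.003
t 18.55 tool clamp x,y [ -0.16 -38.12] z 334.5 F tool [-10.13   0.24 -13.63] open 0.006
```

apply_moves([
  [1, [-0.05, 0, 0], 0],
  [1, [-0.1, 0, 0], 0],
  [1, [-0.1, 0, 0], 0],
  [1, [-0.1, 0, 0], 0],
])

```text
t: 19.05
eef_pos: [557.7, -88.4, 334.7]
tcp_rot: [-3.114, 1.568, 1.69]
ft_force: [1.7, 12.8, 1.7]
opening: 0.007
```

```bash
python3 -c "
from h import *
F()
for i in range(3):cams.read_camera('top');F()"
```

```text
t 19.05 tool clamp x,y [ -0.13 -38.18] z 334.7 F tool [ -1.66   2.84 -12.55] open 0.007
t 19.1 tool clamp x,y [ -0.12 -38.18] z 334.7 F tool [ -2.61   1.69 -11.89] open 0.002
t 19.15 tool clamp x,y [ -0.12 -38.21] z 334.7 F tool [ -1.72   1.77 -13.49] open 0.004
t 19.2 tool clamp x,y [ -0.13 -38.2 ] z 334.7 F tool [ -1.92   2.05 -12.36] open 0.004
```

apply_moves([
  [1, [0, 0, 0.1], 0],
  [1, [-0.02, 0, 0.2], 0],
  [1, [-0.03, 0, 0.3], 0],
  [1, [-0.03, 0, 0.3], 0],
  [1, [-0.03, 0, 0.3], 0],
])

```text
t: 19.82
eef_pos: [557.9, -91.2, 335.1]
tcp_rot: [-3.13, 1.568, 1.674]
ft_force: [0.8, 14.3, 3.4]
opening: 0.004
```

```bash
python3 -c "
from h import *
F()
for i in range(4):cams.read_camera('top');F()"
```

```text
t 19.825 tool clamp x,y [ -0.14 -40.94] z 335.1 F tool [ -3.39   2.09 -14.22] open 0.004
t 19.875 tool clamp x,y [ -0.14 -40.94] z 335.1 F tool [ -3.21   1.77 -14.81] open 0.002
t 19.925 tool clamp x,y [ -0.13 -40.95] z 335.1 F tool [ -3.98   1.95 -14.68] open 0.003
t 19.975 tool clamp x,y [ -0.13 -40.94] z 335.1 F tool [ -3.3    2.36 -14.71] open 0.004
t 20.025 tool clamp x,y [ -0.12 -40.92] z 335.1 F tool [ -4.73   0.89 -14.16] open 0.005
```

apply_moves([
  [1, [0, 0, 0.1], 0],
  [1, [-0.02, 0, 0.2], 0],
  [1, [-0.03, 0, 0.25], 0],
  [1, [-0.03, 0, 0.25], 0],
  [1, [-0.03, 0, 0.25], 0],
])

```text
t: 20.65
eef_pos: [558.1, -93.4, 335.3]
tcp_rot: [-3.083, 1.567, 1.721]
ft_force: [0.7, 16.6, 3.5]
opening: 0.004
```

```bash
python3 -c "
from h import *
F()
for i in range(4):cams.read_camera('top');F()"
```

```text
t 20.65 tool clamp x,y [ -0.14 -43.19] z 335.3 F tool [ -3.41   2.24 -16.49] open 0.004
t 20.7 tool clamp x,y [ -0.13 -43.19] z 335.4 F tool [ -3.96   2.99 -17.8 ] open -0.001
t 20.75 tool clamp x,y [ -0.14 -43.19] z 335.4 F tool [ -3.14   3.3  -16.92] open 0.0
t 20.8 tool clamp x,y [ -0.14 -43.2 ] z 335.4 F tool [ -3.07   1.75 -16.59] open 0.007
t 20.85 tool clamp x,y [ -0.13 -43.18] z 335.4 F tool [ -4.12   3.17 -17.03] open 0.002
```

The held force is about 17 N, which means roughly 19 N of grip. Even after the worst-case 7 N loss, that leaves about 12 N. I'll release and retreat.

apply_moves([
  [1, [0, 0, -0.6], 0],
  [1, [0, 0, -1.2], 0],
  [1, [0, 0, -2.1], 0],
  [1, [0, 0, -2.3], 0],
  [1, [0, 0, -2.3], 0],
  [1, [-4, 0, -2.3], 0],
  [1, [-9, 0, -2.3], 0],
  [1, [-9, 0, -2.3], 0],
  [1, [-9, 0, -2.3], 0],
  [1, [-9, 0, -2.3], 0],
])

```text
t: 22.1
eef_pos: [556.0, -71.6, 424.1]
tcp_rot: [-1.849, 1.569, 2.955]
ft_force: [0.1, 0.1, 0.2]
opening: 0.003
```

```bash
python3 - <<'E'
from h import *
F();c=shot('wrist','w9.png');d=shot('scene','s9.png')
f=lambda a:cv2.resize(np.clip(a*1.4,0,255).astype(np.uint8),(400,400),interpolation=cv2.INTER_CUBIC)
cv2.imwrite('pics/z9.png',np.hstack([f(c['image'][50:210,200:360]),f(d['image'][170:290,215:335])])[:,:,::-1])
E
```

```text
t 22.1 tool clamp x,y [ -0.21 -21.28] z 424.1 F tool [-0.18  0.07 -0.09] open 0.003
```

View pics/z9.png

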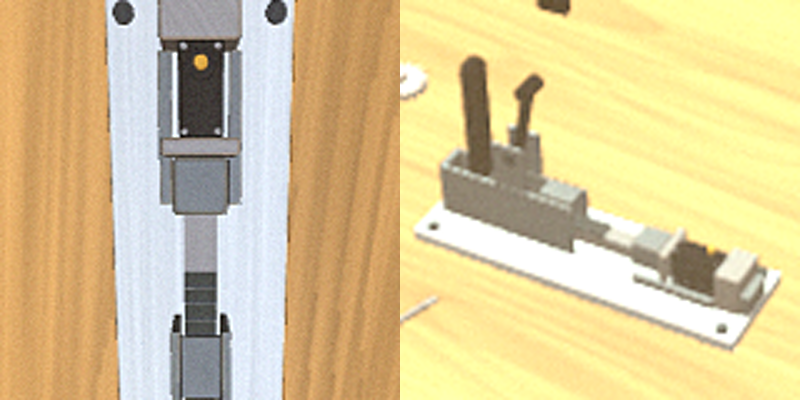

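The servo sits straight between both jaws with its shaft at the anvil end. The trigger is back and the robot is clear, so I'm handing in.

```bash
python3 -c "
from cell import job
print(job.job_done())"
```

```text
the job is handed in; nothing more can be done
None
```

I handed the job in at about 22 s of the 61 s. The servo stands on the bed between the guides, shaft end at the fixed jaw, and is clamped by three trigger squeezes. The hand-in gives no verdict.

**Last pictures:** The servo is straight and upright with no visible gap at either jaw. The trigger is back at rest, and the robot is clear and reads about 0 N. The robot never went near the bracket, gear or driver, but I took no final measurement of their positions.

**Grip force:** This is inferred, not measured. The last squeeze held about 17 N at the trigger, or roughly 19 N of grip. After the drop to a catch that should leave about 12–19 N, against the required 8 N and the 26 N crush limit.

**Disagreements:**
- The top and wrist cameras differed by about 3 mm in the clamp's y position. I used a value between them, leaning towards the wrist camera.
- Early in the third squeeze, vertical finger friction of up to 10 N blurred the force reading by a few newtons. I raised the finger 1 mm to relieve it before the final steps.

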